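# Level the bench balance against a pump flange

### The job

Weigh the pump flange lying on the balance: take ring weights from the wooden board and slip them over the pins of the weight tray, one to a pin and fully home, until the beam rests level. Feel your way onto the pins and load the balance gently (never more than about 10 N on it); do not touch the flange, leave everything else in place, and have any weight you do not need still standing on the board.

Things in the scene. Friction and masses are not known exactly. Their poses are not given: they have to be found in the camera images.
- w50_mid (a point): Centre (half-way up) of the 50 g weight, the smallest of three plain steel rings: 26 mm across, 20 mm tall, upright through bore 16 mm. Axis z is the bore axis. It starts flat on the wooden board, in any of three places 80 mm apart.
- w100_mid (a point): Centre (half-way up) of the 100 g weight, the middle of three plain steel rings: 32 mm across, 20 mm tall, upright through bore 16 mm. Axis z is the bore axis. It starts flat on the wooden board, in any of three places 80 mm apart.
- w200_mid (a point): Centre (half-way up) of the 200 g weight, the largest of three plain steel rings: 42 mm across, 20 mm tall, upright through bore 16 mm. Axis z is the bore axis. It starts flat on the wooden board, in any of three places 80 mm apart.
- board: Wooden board, fixed, 340 (x) x 80 (y) x 12 mm thick, origin at the centre of its underside. The weights stand on it in a row along its x axis, 80 mm apart; a dark rubber stopper stands at its +x end.
- beam (a joint): Tilt of the balance beam, rad: 0 is level (pointer on the scale's long centre mark), positive: weight tray high. Stops at +-0.14. Between them 0.032 rad per 50 g of imbalance, so it rests on a stop from 220 g on. Well damped, settles in about 2 s. At the start the weight tray is high by 140 to 366 g; the sum of weights nearest to that (in steps of 50 g) levels it.
- tray_mid (a point): Middle of the weight tray, at the height of the pin block's floor on which seated weights stand. x runs along the tray (196 mm), y across it (64 mm), away from the mast. The tray stays horizontal as it rises and sinks. Pressed down it gives like a damped spring (about 130 N/m, 56 N s/m) to a hard stop 17 mm below level; on the upper stop it also resists with the flange's excess weight.
- groove_mid (a point): Point 14 mm above tray_mid, at the height of the tops of the three steel pins (12 mm thick, small chamfer, 14 mm tall, in a row along x, 50 mm apart) on the aluminium block in the tray; 5 mm ridges lie half-way between pins. The block lies loose lengthwise: its middle pin may be up to 11 mm off this point along x, either way (true across), to be found by feel or sight. A 5 N sideways push shifts it.
- part_tray_mid (a point): Centre of the floor of the round part tray, 110 mm across, at the other end of the beam.
- flange_mid (a point): Centre of the steel pump flange being weighed, 82 mm across, 42 mm tall, lying on the part tray; its mass is unknown. Axis z is upright.
- stopper: Dark rubber stopper, 32 mm across, 30 mm tall, origin at the centre of its underside; leave alone.
- beaker: Clear plastic beaker, 76 mm across, 100 mm tall, origin at its underside; leave alone.
- bottle: Amber bottle, 60 mm across, 140 mm tall, origin at its underside; leave alone.
- meter: Black hand-held meter, 150 x 80 x 30 mm, origin at its underside; leave alone.
- jar: White jar, 70 mm across, 90 mm tall, origin at its underside; leave alone.
- dish: Flat glass dish, 90 mm across, 16 mm tall, origin at its underside; leave alone.
- spatula: Wooden-handled spatula, 160 mm long, lying flat; leave alone.
- balance: Two-pan bench balance, grey base 170 x 150 mm fixed on the bench, origin at the centre of its underside; the beam lies along its y axis, pivot 75 mm up, weight tray 120 mm out at +y (pin block floor 109 mm above the bench when level), part tray at -y. The pointer mast at its middle is 164 mm tall, its white scale plate 56 mm wide along y.

How it is judged:
By the outcome, as a careful person would: the job done as asked, in the order asked, and still so for the second after the job is handed in, with the robot touching nothing.
It also fails if it takes over 72 s, if anything falls off the work surface, if the arm or the gripper's body presses on something with over 40 N, if the wrist force passes 120 N, or if a joint passes its speed limit or range.

### The arm

A 7-joint arm with a two-finger parallel gripper is mounted at the origin on the work surface. World frame = base frame: x ahead of the robot, y to its left, z up, the work surface at z = 0. Lengths are in m, angles in rad, forces in N, time in s.
With the tool pointing down it reaches from about 0.4 to 0.85 m from the base axis. Payload 10.4 kg.
Tool frame: the origin (TCP) lies at the very end of the fingers, on their centre line; the grasp point (between the pads) lies r.grip_depth behind it (r.grip_depth is the distance from the TCP to the grasp point, in m); y points along the fingers, z is the direction in which the jaws open and shut, and the axes are right-handed (so a half turn about y gives the same grasp; the last joint's range is limited). The gripper opens to 87 mm and grips with 3 to 60 N. Pads are 19 mm wide; open, the fingers measure 117 mm over their backs; the gripper's body (75 mm by 190 mm) begins 51 mm behind the grasp point.
Start: joints at [1.081, 0.332, -0.065, 1.46, 0.022, 1.35, -0.088], TCP at [0.281, -0.558, 0.223] pointing down, gripper open.
Joint ranges: [-2.6, 2.6], [-0.5, 2.12], [-1.47, 1.34], [0.16, 2.42], [-1.27, 4.41], [0.06, 2.06], [-2.6, 2.6]. Speed limits (rad/s): [2.22, 2.22, 2.79, 2.79, 3.14, 3.14, 3.14].

### API

Orientations are given as a unit quaternion [x, y, z, w].
In Python, from bench import r gives the robot as it stands.
- The arm moves only by the shell command python3 -m jog 'ROWS' [OPENING] [FORCE]. ROWS is JSON, a list of rows, each a list of 6 numbers: the shift along the tool's x, y, z in m, then the turn, a rotation vector about the tool's x, y, z in degrees. A call has 1 to 12 rows; each row shifts and turns the pose as measured when the row begins, along the tool's axes as they then stand; what a row does not reach is not made up. A row lasts 1/12 s, in which the tool goes at most 41.7 mm and 7.16 degrees, less where a joint would pass 70% of its speed; a pose out of reach is approached as far as the arm can. A call with a gripper value outside its range is refused whole. OPENING is the opening, from -1 (shut) to 1 (fully open), so that 0 is half open, set as the call begins (- or left out, the last holds). The fingers move at their own pace and stop on an object; FORCE is the grip in N (left out, the last holds). Time passes only in rows, so rows that do not move let the fingers close. It gives the time, the measured TCP pose, the force and the opening at its end, in the units of the state.
- r.read_state(): the state, without advancing time (a new reading comes with each control period).
- r.camera(name): name is "side" or "top"; returns a dict with "image" (384x512x3 uint8, red, green, blue), "range_z" (384x512 float32, m along the optical axis (not along the pixel's ray), 0 where there is no reading), "K" (3x3 intrinsics, pixels), "R" (3x3) and "t" (3): a world point X has camera coordinates R X + t. Camera axes: x right, y down, z forward; pixel columns grow to the right and rows downward; lengths in m; the calibration is good to about 2 mm. A picture is of the moment at which its call begins.
- r.close_job(): hands the job in, once; it reports no verdict.
The state is a dict: "time": time; "joint_positions": joint angles; "joint_vel": joint speeds; "joint_torque": joint torques, N m; "ee_pos": TCP position; "eef_rot": TCP orientation; "ft_force": force on the tool from outside, world axes, zero at the start; "torque": the same for the moment, N m; "width": finger opening in m.
Only numpy, scipy, OpenCV 4.12 (cv2) and the standard library are available. Lean on these libraries where they do the work, as an engineer would, in place of code of your own. Each camera call takes 0.05 s, during which the arm holds its last target. There are 200 camera calls.

## Working session

There is one attempt and no reset: what is moved stays moved. The work goes in short steps, Python scripts to look and compute and a shell command to move; the robot and the scene stay as the last step left them, time stands still between calls to the robot, and variables do not carry over. Pictures are saved under pics/ and viewed, about 8 in all and at most 12, crops included, and the job is handed in when it is done.

```bash
ls; mkdir -p pics
cat > h.py <<'E'
import numpy as np,cv2
from bench import r
def snap(name,fn,crop=None,scale=1):
    c=r.camera(name); im=c["image"][:,:,::-1]
    if crop: x0,y0,x1,y1=crop; im=im[y0:y1,x0:x1]
    cv2.imwrite("pics/"+fn,cv2.resize(im,None,fx=scale,fy=scale,interpolation=cv2.INTER_CUBIC)); np.savez("/tmp/"+name+".npz",**c); return c
def world(c,u,v,z=None):
    d=c["range_z"][int(v),int(u)]
    ray=np.linalg.inv(c["K"])@[u,v,1]
    R,t=c["R"],c["t"]
    if z is None: return R.T@(ray*d-t)
    o=-R.T@t; w=R.T@ray
    return o+w*(z-o[2])/w[2]
def pix(c,X):
    p=c["K"]@(c["R"]@np.array(X)+c["t"]); return p[:2]/p[2]
E
python3 - <<'E'
from h import *
snap("top","top0.png",scale=1.5); snap("side","side0.png",scale=1.5)
s=r.read_state(); print(s,r.grip_depth)
for n in("top","side"):
    c=np.load(f"/tmp/{n}.npz"); print(n,-c["R"].T@c["t"],c["R"],c["K"])
E
```

```text
pics
{'time': 0.1, 'joint_positions': array([ 1.08136799,  0.332812  , -0.06470502,  1.46087357,  0.02158395,
        1.34991684, -0.0884758 ]), 'joint_vel': array([ 8.72312286e-04, -3.66038062e-04,  3.30676941e-05, -3.20486845e-03,
       -9.16449177e-04,  1.40627645e-03, -1.91580780e-04]), 'joint_torque': array([ 2.17329543e-03, -6.24546146e+01,  2.49854982e-02, -3.90714061e+01,
       -6.14867778e-02,  3.66460544e-02,  9.00096296e-06]), 'ee_pos': array([ 0.28112586, -0.5578004 ,  0.22182368]), 'eef_rot': array([-0.163692  ,  0.68837642, -0.68747936,  0.1634471 ]), 'ft_force': array([-0.20599016, -0.22069627,  1.19851458]), 'torque': array([ 0.02620563,  0.00175111, -0.02321484]), 'width': 0.08705464981026124} 0.0187
top [0.46356847 0.01337945 1.52781213] [[ 0.01595203 -0.99986351  0.0042994 ]
 [-0.99518481 -0.01629299 -0.09665267]
 [ 0.09670953 -0.00273689 -0.99530888]] [[378.25678378   0.         258.02674738]
 [  0.         378.25678378 188.50407481]
 [  0.           0.           1.        ]]
side [0.55027247 1.27963305 0.93965597] [[-0.99919529 -0.0393402  -0.00781754]
 [-0.01512005  0.54996912 -0.83504812]
 [ 0.03715037 -0.83425795 -0.55012138]] [[390.87408353   0.         255.98636062]
 [  0.         390.87408353 195.03690554]
 [  0.           0.           1.        ]]
```

View pics/top0.png

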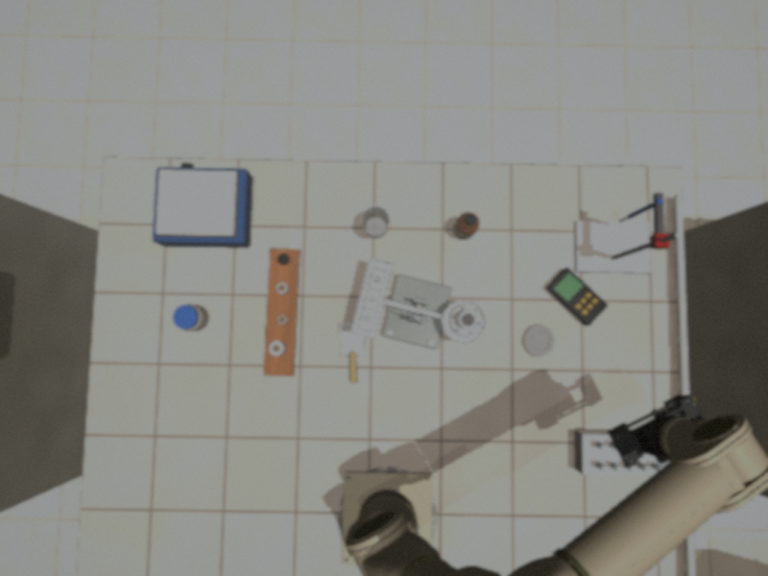

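View pics/side0.png

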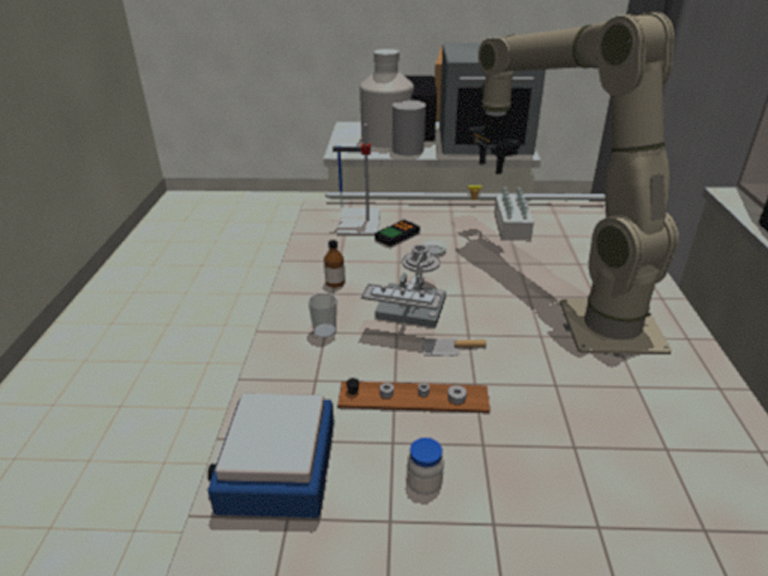

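Top view: 100 g ring at about (282,288), 50 g at (282,320), 200 g at (277,348), stopper at (284,259), weight tray around (370,300) and flange at (466,320) (all ×1.5 px). The side view shows the same row and the weight tray high.

Run:
```python
from h import *
c=dict(np.load("/tmp/top.npz"))
im=c["image"][:,:,::-1]
cv2.imwrite("pics/crop1.png",cv2.resize(im[160:255,170:330],None,fx=5,fy=5,interpolation=cv2.INTER_CUBIC))
for n,u,v in(("stop",284,259),("w100",282,288),("w50",282,320),("w200",277,348)):
    print(n,world(c,u/1.5,v/1.5,.032))
g=c["range_z"]; v,u=np.mgrid[160:255,170:330]
P=np.array([world(c,a,b) for a,b in zip(u.ravel(),v.ravel())])
# steel rings on board: heights .022-.045
s=dict(np.load("/tmp/side.npz"))
for nm,cc,box in(("top",c,(160,255,170,330)),("side",s,(180,300,210,340))):
    v,u=np.mgrid[box[0]:box[1],box[2]:box[3]]
    P=np.array([world(cc,a,b) for a,b in zip(u.ravel(),v.ravel())]); Z=P[:,2].reshape(u.shape)
    print(nm)
    m=((Z>.026)&(Z<.05)).astype(np.uint8); Q=P.reshape(*u.shape,3)
    m2=((Z>.095)&(Z<.16)).astype(np.uint8)
    for mm in(m,m2):
        n,l,st,ce=cv2.connectedComponentsWithStats(mm)
        for i in range(1,n):
            if st[i,4]>8:
                q=Q[l==i]; print(st[i,4],ce[i]+[box[2],box[0]],q.mean(0).round(4),q.min(0).round(3),q.max(0).round(3),"medz",np.median(q[:,2]).round(4))
```

```text
stop [0.66784718 0.28407014 0.032     ]
w100 [0.59043313 0.28676317 0.032     ]
w50 [0.50599219 0.2839054  0.032     ]
w200 [0.43264853 0.29450503 0.032     ]
top
45 [189. 172.] [0.6691 0.2837 0.0419] [0.657 0.271 0.03 ] [0.683 0.296 0.049] medz 0.042
468 [280.51495726 195.07905983] [ 0.5844 -0.0805  0.0294] [ 0.534 -0.158  0.026] [ 0.632 -0.003  0.045] medz 0.0289
35 [188.05714286 191.57142857] [0.5922 0.2868 0.0309] [0.578 0.272 0.027] [0.607 0.303 0.036] medz 0.0306
486 [274.1563786  218.94855967] [ 0.4894 -0.0563  0.0294] [ 0.439 -0.135  0.026] [0.548 0.019 0.04 ] medz 0.0289
20 [188.35 212.65] [0.5087 0.2827 0.0318] [0.496 0.271 0.026] [0.519 0.292 0.037] medz 0.0317
72 [184.36111111 231.63888889] [0.434  0.2959 0.0313] [0.413 0.277 0.027] [0.452 0.317 0.038] medz 0.0313
902 [248.39911308 198.53547672] [0.5623 0.0447 0.1212] [ 0.464 -0.005  0.095] [0.662 0.097 0.143] medz 0.1209
30 [280.3        200.03333333] [ 0.5599 -0.0755  0.1003] [ 0.552 -0.093  0.095] [ 0.567 -0.059  0.107] medz 0.0999
234 [310.78205128 213.40598291] [ 0.5108 -0.1889  0.1139] [ 0.475 -0.23   0.095] [ 0.551
[... 1070 characters left out ...]
77 0.026] [0.455 0.32  0.035] medz 0.0306
27 [219.85185185 289.07407407] [0.7017 0.4391 0.037 ] [0.701 0.4   0.026] [0.702 0.484 0.048] medz 0.0373
33 [278.96969697 184.39393939] [ 0.517  -0.0553  0.1121] [ 0.508 -0.081  0.096] [ 0.526 -0.032  0.146] medz 0.1081
17 [267.76470588 185.29411765] [ 0.562  -0.069   0.0987] [ 0.553 -0.084  0.095] [ 0.569 -0.05   0.102] medz 0.0991
575 [267.06956522 197.69217391] [0.5635 0.0552 0.1212] [ 0.465 -0.005  0.111] [0.666 0.106 0.141] medz 0.1208
22 [219.09090909 198.22727273] [0.7492 0.0291 0.0979] [0.731 0.004 0.095] [0.775 0.081 0.102] medz 0.0978
112 [211.55357143 275.78571429] [0.7205 0.4532 0.1076] [0.716 0.406 0.096] [0.731 0.524 0.113] medz 0.1093
```

View pics/crop1.png

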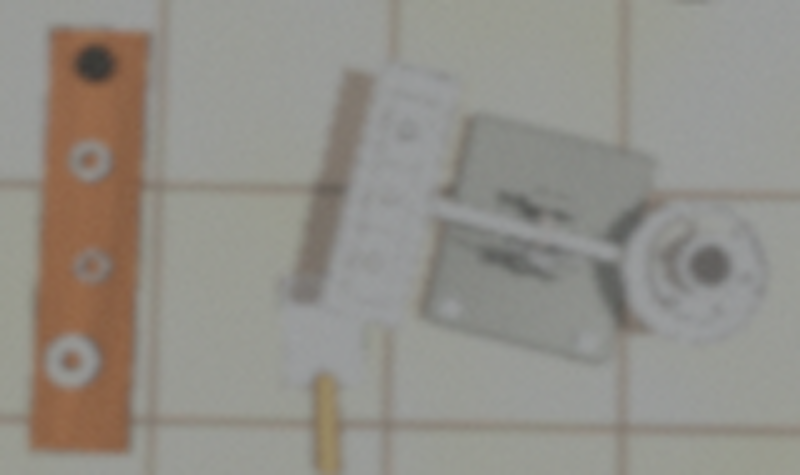

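Crop: the three pins are at about (407,128), (390,197), (372,262), so the tray is turned about -14°. The rings are clear.

```bash
cat >> h.py <<'E'
from scipy.spatial.transform import Rotation as Ro
def togo(tgt,yaw=None):
    s=r.read_state(); M=Ro.from_quat(s["eef_rot"]).as_matrix()
    jw=np.degrees(np.arctan2(M[1,2],M[0,2]))
    print("t",round(s["time"],2),"p",s["ee_pos"].round(4),"F",s["ft_force"].round(1),"w",round(s["width"],4),"jaw",jw.round(1),"ydir",M[:,1].round(3),"q7",s["joint_positions"][6].round(2))
    if tgt is not None:
        d=np.array(tgt)-s["ee_pos"]; print("tool shift mm",(M.T@d*1000).round(1))
    if yaw is not None: # desired jaw yaw (mod 180), tool down
        for k in(0,180):
            a=np.radians(yaw+k); z=np.array([np.cos(a),np.sin(a),0]); y=np.array([0,0,-1.]); D=np.c_[np.cross(y,z),y,z]
            print("rotvec deg",np.degrees(Ro.from_matrix(M.T@D).as_rotvec()).round(1))
E
python3 - <<'E'
from h import *
c=dict(np.load("/tmp/top.npz"));s=dict(np.load("/tmp/side.npz"))
togo([.45,-.1,.3],76)
for nm,cc,box in(("top",c,(160,255,225,270)),("side",s,(180,215,235,300))):
    v,u=np.mgrid[box[0]:box[1],box[2]:box[3]]
    P=np.array([world(cc,a,b) for a,b in zip(u.ravel(),v.ravel())])
    q=P[(P[:,2]>.1)&(P[:,2]<.15)&(P[:,1]>0.0)]
    rc=cv2.minAreaRect((q[:,:2]*1000).astype(np.float32)); print(nm,rc)
    b=P[abs(P[:,2])<.012]; print("bench",np.median(b[:,2]))
    print(np.histogram(q[:,2],np.arange(.1,.15,.003)))
    hm=np.median(q[:,2]);print(hm)
for u,v in((407,128),(390,197),(372,262)): print(world(c,170+u/5,160+v/5,.135))
# part tray rim/flange heights
v,u=np.mgrid[200:230,292:325]
P=np.array([world(c,a,b) for a,b in zip(u.ravel(),v.ravel())]); print(np.histogram(P[:,2],np.arange(.0,.16,.005)))
q=P[P[:,2]>.05];print("parttray",cv2.minEnclosingCircle((q[:,:2]*1000).astype(np.float32)))
E
```

```text
t 0.1 p [ 0.2811 -0.5578  0.2218] F [-0.2 -0.2  1.2] w 0.0871 jaw -63.3 ydir [-0.001  0.001 -1.   ] q7 -0.09
tool shift mm [-356.9  -77.8 -332.9]
rotvec deg [ 0.000e+00 -1.393e+02 -1.000e-01]
rotvec deg [ 0.1 40.7  0. ]
top ((563.106689453125, 44.81373596191406), (63.834617614746094, 194.91787719726562), 76.87591552734375)
bench 9.466361031301718e-07
(array([  0,   0,   1,  27, 111, 162, 138, 156, 150,  68,  41,   7,  11,
         8,   4,   0]), array([0.1  , 0.103, 0.106, 0.109, 0.112, 0.115, 0.118, 0.121, 0.124,
       0.127, 0.13 , 0.133, 0.136, 0.139, 0.142, 0.145, 0.148]))
0.12104132436152867
side ((564.9679565429688, 49.29832458496094), (71.99671173095703, 196.61325073242188), 77.34333038330078)
bench -0.0013124198815942928
(array([  0,   0,   0,  11,  61, 109, 112, 106, 102,  27,  16,   9,  10,
         6,   0,   0]), array([0.1  , 0.103, 0.106, 0.109, 0.112, 0.115, 0.118, 0.121, 0.124,
       0.127, 0.13 , 0.133, 0.136, 0.139, 0.142, 0.145, 0.148]))
0.12086188107226711
[0.60930009 0.03425112 0.135     ]
[0.55791925 0.04588739 0.135     ]
[0.50982808 0.05823284 0.135     ]
(array([ 74,  16,   0,   1,  18,  54,  19,   2,   0,   0,   0,   0,   0,
         2,   8,  27, 139, 130, 136,  98,   9,   0,   0,   2,  40,  74,
        17,   0,   0,   0,   0]), array([0.   , 0.005, 0.01 , 0.015, 0.02 , 0.025, 0.03 , 0.035, 0.04 ,
       0.045, 0.05 , 0.055, 0.06 , 0.065, 0.07 , 0.075, 0.08 , 0.085,
       0.09 , 0.095, 0.1  , 0.105, 0.11 , 0.115, 0.12 , 0.125, 0.13 ,
       0.135, 0.14 , 0.145, 0.15 , 0.155]))
parttray ((496.32586669921875, -112.80420684814453), 130.3663787841797)
```

```bash
python3 -m jog '[[-0.03,-0.0065,-0.028,0,0,0],[-0.03,-0.0065,-0.028,0,0,0],[-0.03,-0.0065,-0.028,0,0,0],[-0.03,-0.0065,-0.028,0,0,0],[-0.03,-0.0065,-0.028,0,0,0],[-0.03,-0.0065,-0.028,0,0,0],[-0.03,-0.0065,-0.028,0,0,0],[-0.03,-0.0065,-0.028,0,0,0],[-0.03,-0.0065,-0.028,0,0,0],[-0.03,-0.0065,-0.028,0,0,0],[-0.03,-0.0065,-0.028,0,0,0],[-0.03,-0.0065,-0.028,0,0,0]]' 0.4 15; python3 -c "
from h import *
togo([.434,.296,.13],77)"
```

```text
time: 1.1
ee_pos: [0.4468, -0.0964, 0.2936]
eef_rot: [-0.162, 0.692, -0.687, 0.154]
ft_force: [1.1, -0.4, 0.7]
width: 0.0609
t 1.1 p [ 0.4468 -0.0964  0.2936] F [ 1.1 -0.4  0.7] w 0.0609 jaw -64.2 ydir [-0.012  0.004 -1.   ] q7 -0.98
tool shift mm [-160.8  165.4 -357.3]
rotvec deg [   0.8 -141.2   -0.4]
rotvec deg [ 0.3 38.8  0.7]
```

```bash
python3 -m jog '[[-0.016,0.01,-0.0357,0,0,0],[-0.016,0.01,-0.0357,0,0,0],[-0.016,0.01,-0.0357,0,0,0],[-0.016,0.01,-0.0357,0,0,0],[-0.016,0.01,-0.0357,0,0,0],[-0.016,0.01,-0.0357,0,0,0],[-0.016,0.01,-0.0357,0,0,0],[-0.016,0.01,-0.0357,0,0,0],[-0.016,0.01,-0.0357,0,0,0],[-0.016,0.01,-0.0357,0,0,0]]'>/dev/null; python3 -m jog '[[0,0.003,0,0,-7.1,0],[0,0.003,0,0,-7.1,0],[0,0.003,0,0,-7.1,0],[0,0.003,0,0,-7.1,0],[0,0.003,0,0,-7.1,0],[0,0.003,0,0,-7.1,0],[0,0.003,0,0,-7.1,0],[0,0.003,0,0,-7.1,0],[0,0.003,0,0,-7.1,0],[0,0.003,0,0,-7.1,0],[0,0.003,0,0,-7.1,0],[0,0.003,0,0,-7.1,0]]' >/dev/null; python3 -m jog '[[0,0.003,0,0,-7.1,0],[0,0.003,0,0,-7.1,0],[0,0.003,0,0,-7.1,0],[0,0.003,0,0,-7.1,0],[0,0.003,0,0,-7.1,0],[0,0.003,0,0,-7.1,0],[0,0.003,0,0,-7.1,0],[0,0.003,0,0,-7.1,0]]'; python3 -c "
from h import *
togo([.434,.296,.06],77)"
```

```text
time: 3.6
ee_pos: [0.4226, 0.3175, 0.1245]
eef_rot: [-0.704, 0.074, -0.062, 0.704]
ft_force: [1.5, -0.3, 0.1]
width: 0.061
t 3.6 p [0.4226 0.3175 0.1245] F [ 1.5 -0.3  0.1] w 0.061 jaw 79.0 ydir [-0.017  0.002 -1.   ] q7 0.23
tool shift mm [ 16.4  64.3 -18.8]
rotvec deg [ 0.1  2.  -1. ]
rotvec deg [  -1.5 -178.    -0.2]
```

```bash
python3 -m jog '[[0.0055,0.02,-0.0063,0,0.7,-0.33],[0.0055,0.02,-0.0063,0,0.7,-0.33],[0.0055,0.02,-0.0063,0,0.7,-0.33],[0,0.003,0,0,0,0]]' >/dev/null; python3 -c "
from h import *
togo([.434,.296,.018],77)"
```

```text
t 3.93 p [0.4345 0.295  0.0584] F [-0.1 -0.9 -0.9] w 0.0611 jaw 77.4 ydir [-0.001 -0.001 -1.   ] q7 0.19
tool shift mm [-0.7 40.3  0.9]
rotvec deg [ 0.1  0.4 -0. ]
rotvec deg [-0.000e+00 -1.796e+02 -1.000e-01]
```

```bash
python3 -m jog '[[-0.0002,0.015,0.0003,0,0,0],[-0.0002,0.014,0.0003,0,0,0],[-0.0002,0.01,0.0003,0,0,0],[0,0.001,0,0,0,0]]'; python3 -m jog '[[0,0,0,0,0,0],[0,0,0,0,0,0],[0,0,0,0,0,0],[0,0,0,0,0,0],[0,0,0,0,0,0],[0,0,0,0,0,0]]' -1 20; python3 -c "
from h import *
togo([.434,.296,.018],77)"
```

```text
time: 4.27
ee_pos: [0.4338, 0.2963, 0.0168]
eef_rot: [0.703, -0.078, 0.077, -0.702]
ft_force: [-0.4, -0.1, -0.8]
width: 0.0607
time: 4.77
ee_pos: [0.4341, 0.2982, 0.0191]
eef_rot: [-0.703, 0.077, -0.077, 0.703]
ft_force: [-0.3, 0.4, -1.6]
width: 0.0411
t 4.77 p [0.4341 0.2982 0.0191] F [-0.3  0.4 -1.6] w 0.0411 jaw 77.5 ydir [-0.     0.001 -1.   ] q7 0.15
tool shift mm [ 0.3  1.1 -2.1]
rotvec deg [-0.   0.5 -0. ]
rotvec deg [-1.000e-01 -1.795e+02  0.000e+00]
```

```bash
python3 -m jog '[[0,-0.01,0,0,0,0],[0,-0.035,0,0,0,0],[0,-0.035,0,0,0,0],[0,-0.035,0,0,0,0],[0,-0.035,0,0,0,0]]'; python3 -c "
from h import *
togo([.510,.058,.17],77)"
```

```text
time: 5.18
ee_pos: [0.4302, 0.2952, 0.1702]
eef_rot: [0.705, -0.08, 0.072, -0.701]
ft_force: [1.8, -0.8, -2.3]
width: 0.0414
t 5.18 p [0.4302 0.2952 0.1702] F [ 1.8 -0.8 -2.3] w 0.0414 jaw 77.6 ydir [-0.012 -0.005 -1.   ] q7 0.29
tool shift mm [ 128.8    0.6 -214.6]
rotvec deg [ 0.5  0.6 -0.6]
rotvec deg [  -0.9 -179.4   -0.7]
```

```bash
python3 -m jog '[[0.0205,0,-0.034,0,0,-0.1],[0.0205,0,-0.034,0,0,-0.1],[0.0205,0,-0.034,0,0,-0.1],[0.0205,0,-0.034,0,0,-0.1],[0.0205,0,-0.034,0,0,-0.1],[0.015,0,-0.025,0,0,-0.1],[0.005,0,-0.01,0,0,0],[0,0,0,0,0,0]]'
python3 - <<'E'
from h import *
c=snap("side","side1.png",(220,150,320,225),8)
snap("top","top1.png",(210,170,310,245),8)
togo([.510,.058,.17],77)
for X in([.51,.058,.14],[.559,.047,.14],[.608,.0355,.14],r.read_state()["ee_pos"]-[0,0,.007],r.read_state()["ee_pos"]): print((pix(c,X)-[220,150])*8)
E
```

```text
time: 5.85
ee_pos: [0.51, 0.0656, 0.1854]
eef_rot: [0.704, -0.068, 0.077, -0.702]
ft_force: [-0.1, 0.6, -3.0]
width: 0.0412
t 5.95 p [0.5091 0.0688 0.1854] F [ 0.6  1.3 -1.2] w 0.0413 jaw 78.4 ydir [ 0.013 -0.003 -1.   ] q7 0.8
tool shift mm [  2.8  15.4 -10.4]
rotvec deg [0.  1.4 0.8]
rotvec deg [   1.2 -178.6   -0. ]
[490.73505466 352.78584683]
[385.88659734 338.3830932 ]
[282.63981453 323.62361415]
[495.3445848  295.47082141]
[495.78556625 282.45542608]
```

View pics/side1.png

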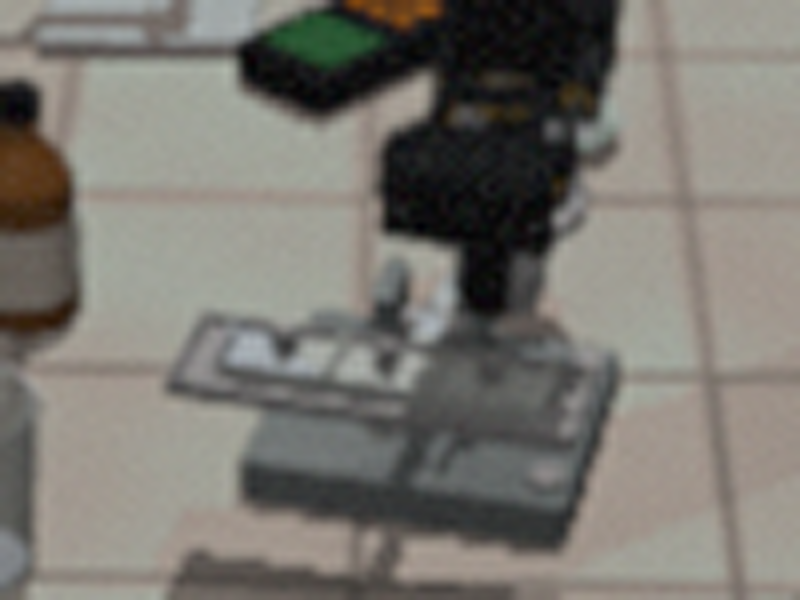

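Side crop: pins visible at about (287,345), (387,362), (487,375); the finger at (485,275) with ring's right edge near 545, so the ring may sit off the pad centre toward −x. Measure the held ring by range.

Run:
```python
from h import *
c=dict(np.load("/tmp/side.npz"))
v,u=np.mgrid[175:200,265:300]
P=np.array([world(c,a,b) for a,b in zip(u.ravel(),v.ravel())]).reshape(25,35,3)
for i in range(0,25):
    print(175+i," ".join(f"{int(1000*x[1]):4d}" if .1<x[2]<.3 and x[1]>0.02 else "   ." for x in P[i]))
print((P[5,:,0]*1000).round(0)); print((P[8,:,2]*1000).round(0),(P[12,:,2]*1000).round(0))
# pin detection profile
g=cv2.cvtColor(c["image"],cv2.COLOR_RGB2GRAY)
print(g[186:202,250:288])
```

```text
175    .    .  146  147  147  146  147  154  153  154  157  158  159  160  154  158    .  160  160  161  163  156  164  163  123  125    .    .    .    .    .    .    .    .    .
176    .    .  144  147  144  146  148  148  152  152  147  149  151  156  161  162  160  166  158  161  164  164  163  163  123    .    .    .    .    .    .    .    .    .    .
177    .    .  142  144  147  145  145  149  148  152  151  154  149  151  153  150  153  153  152  159  152  157  165  161    .    .    .    .    .    .    .    .    .    .    .
178    .    .  145  145  147  149  145  146  149  151  149  150  149  149  149  154  156  154  158  151  155  160  155  158    .    .    .    .    .    .    .    .    .    .    .
179    .    .  144  144  143  146  150  144  151  150  148  153  147  151  150  152  153  153  154  157  156  158  160  162    .    .    .    .    .    .    .    .    .    .    .
180    .    .    .    .    .    .  146  148  147  146  151  154  152  152  152  153  152  156  156  154  157  153  161  156    .    .    .    .    .    .    .    .    .    .    .
181    .    .    .    .   
[... 5756 characters left out ...]
  90  89  91  98 101  99  88  74  68  76  91  97 103
  100 101]
 [100 105 103 110 116 112 100  88  87  81  80  84  85  91  92  97 102 116
  120 131 143 122  95  89  89  94  99  97  99  95  85  88  91  97 101  98
   99 104]
 [ 98  99 103 110 118 120 109 105 104 106 109 114 109  94  80  82  79  82
   87  85  89  92  85  84  86  93  89  94  97  90  92  97  96  97 101 103
  104 105]
 [109 102  89  76  76  80  86  98 105 103 109 117 115 105  94  99 104 110
  109 110  98  83  82  82  83  85  85  86  90  87  89  96  91  92  93  96
  103  99]
 [152 145 125 103  96  94  93  88  83  79  76  82  80  84  95  99 102 109
  115 118  98  77  77  78  82  76  81  82  84  81  84  83  85  84  86  89
   92  87]]
```

```bash
python3 -m jog '[[0.0015,0.011,-0.004,0,0.7,0.5],[0.0015,0.011,-0.004,0,0.7,0.5],[0,0.004,0,0,0,0],[0,0,0,0,0,0]]'; python3 -c "
from h import *
togo([.5105,.0593,.15],77)"
```

```text
time: 6.28
ee_pos: [0.5088, 0.0657, 0.1572]
eef_rot: [-0.702, 0.08, -0.076, 0.703]
ft_force: [-0.8, -0.1, -1.6]
width: 0.0414
t 6.28 p [0.5088 0.0657 0.1572] F [-0.8 -0.1 -1.6] w 0.0414 jaw 77.4 ydir [-0.006  0.002 -1.   ] q7 0.77
tool shift mm [ 3.1  7.2 -5.8]
rotvec deg [-0.   0.4 -0.3]
rotvec deg [  -0.5 -179.6    0. ]
```

```bash
python3 -m jog '[[0.0018,0.003,-0.004,0,0.3,-0.2],[0.001,0.002,-0.002,0,0,0],[0,0,0,0,0,0]]'; python3 -c "
from h import *
togo([.5105,.0593,.147],77)"
```

```text
time: 6.53
ee_pos: [0.5094, 0.0608, 0.151]
eef_rot: [-0.702, 0.08, -0.077, 0.703]
ft_force: [0.8, 0.0, -1.5]
width: 0.0414
t 6.53 p [0.5094 0.0608 0.151 ] F [ 0.8  0.  -1.5] w 0.0414 jaw 77.3 ydir [-0.003  0.001 -1.   ] q7 0.77
tool shift mm [ 1.4  4.  -1.2]
rotvec deg [-0.   0.3 -0.2]
rotvec deg [  -0.3 -179.7    0. ]
```

```bash
python3 -m jog '[[0.0014,0.001,-0.001,0,0.2,-0.1],[0,0.002,0,0,0,0],[0,0.002,0,0,0,0],[0,0.002,0,0,0,0]]'; python3 -c "
from h import *
togo([.5105,.0593,.133],77)"
```

```text
time: 6.87
ee_pos: [0.5111, 0.0595, 0.1442]
eef_rot: [-0.702, 0.08, -0.08, 0.703]
ft_force: [0.4, 0.0, -2.3]
width: 0.0415
t 6.87 p [0.5111 0.0595 0.1442] F [ 0.4  0.  -2.3] w 0.0415 jaw 77.1 ydir [-0.     0.001 -1.   ] q7 0.76
tool shift mm [-0.5 11.2 -0.4]
rotvec deg [-0.1  0.1 -0. ]
rotvec deg [-0.000e+00 -1.799e+02  1.000e-01]
```

```bash
python3 -m jog '[[0,0.002,0,0,0,0],[0,0.002,0,0,0,0],[0,0.002,0,0,0,0]]'; python3 -m jog '[[0,0.002,0,0,0,0],[0,0.0015,0,0,0,0]]'; python3 -c "
from h import *
togo([.5105,.0593,.133],77)"
```

```text
time: 7.12
ee_pos: [0.5112, 0.0595, 0.1377]
eef_rot: [-0.702, 0.08, -0.08, 0.703]
ft_force: [-0.2, -1.6, -1.4]
width: 0.0412
time: 7.28
ee_pos: [0.5111, 0.0596, 0.1336]
eef_rot: [-0.702, 0.08, -0.08, 0.703]
ft_force: [-0.3, 0.4, -2.2]
width: 0.0416
t 7.28 p [0.5111 0.0596 0.1336] F [-0.3  0.4 -2.2] w 0.0416 jaw 77.1 ydir [ 0.     0.001 -1.   ] q7 0.75
tool shift mm [-0.6  0.6 -0.4]
rotvec deg [-0.1  0.1 -0. ]
rotvec deg [-0.000e+00 -1.799e+02  1.000e-01]
```

```bash
python3 -m jog '[[0,0.0015,0,0,0,0],[0,0.0015,0,0,0,0]]'; python3 -m jog '[[0,0.0015,0,0,0,0],[0,0,0,0,0,0]]'
```

```text
time: 7.45
ee_pos: [0.5112, 0.0598, 0.1304]
eef_rot: [-0.702, 0.08, -0.08, 0.703]
ft_force: [-1.3, 0.3, 0.8]
width: 0.0411
time: 7.62
ee_pos: [0.5112, 0.0599, 0.1288]
eef_rot: [-0.702, 0.08, -0.08, 0.703]
ft_force: [-0.1, -0.1, 0.2]
width: 0.041
```

Run:
```python
from h import *
snap("side","side2.png",(220,150,320,225),8)
```

```text
(no output)
```

View pics/side2.png

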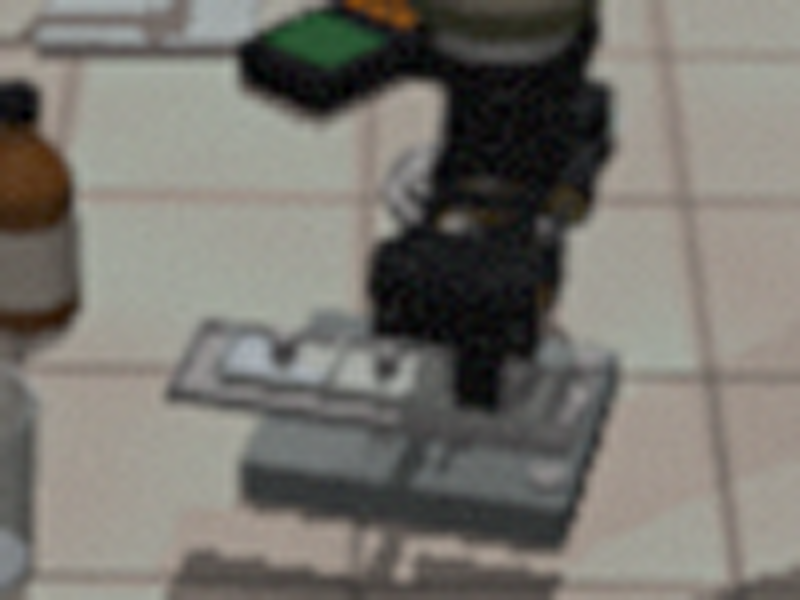

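Ring sits down on the block, finger at (475,385). Force change about 3 N at the floor height: seated. Release.

```bash
python3 -m jog '[[0,0,0,0,0,0],[0,0,0,0,0,0],[0,0,0,0,0,0]]' 0.3; python3 -m jog '[[0,-0.01,0,0,0,0],[0,-0.02,0,0,0,0],[0,-0.035,0,0,0,0],[0,-0.03,0,0,0,0]]'; python3 -c "
from h import *
togo([.592,.288,.13],77)"
```

```text
time: 7.92
ee_pos: [0.5115, 0.0599, 0.1292]
eef_rot: [-0.702, 0.079, -0.08, 0.703]
ft_force: [0.4, 0.0, -0.1]
width: 0.0529
time: 8.25
ee_pos: [0.5085, 0.0594, 0.224]
eef_rot: [-0.702, 0.082, -0.076, 0.703]
ft_force: [1.1, -1.4, 1.6]
width: 0.0565
t 8.25 p [0.5085 0.0594 0.224 ] F [ 1.1 -1.4  1.6] w 0.0565 jaw 77.2 ydir [-0.008  0.002 -1.   ] q7 0.84
tool shift mm [ 31.4  93.9 241.4]
rotvec deg [-0.   0.2 -0.5]
rotvec deg [  -0.7 -179.8    0. ]
```

```bash
python3 -m jog '[[0.002,0,0.02,0,0,0],[0.005,0.005,0.038,0,0,0],[0.005,0.01,0.038,0,0,0],[0.005,0.01,0.038,0,0,0],[0.005,0.015,0.038,0,0,0],[0.005,0.015,0.038,0,0,0],[0.004,0.015,0.025,0,0,0],[0,0.01,0.007,0,0,0],[0,0,0,0,0,0]]'
python3 - <<'E'
from h import *
c=snap("side","side3.png",(220,150,320,225),8); t=snap("top","top3.png",(220,170,320,245),8)
togo([.592,.290,.06],77)
for nm,cc,box in(("top",t,(160,255,225,270)),("side",c,(180,225,235,300))):
    v,u=np.mgrid[box[0]:box[1],box[2]:box[3]]
    P=np.array([world(cc,a,b) for a,b in zip(u.ravel(),v.ravel())])
    q=P[(P[:,2]>.09)&(P[:,2]<.16)&(P[:,1]>0.0)&(P[:,1]<.12)]
    e=(q[:,:2]-[.564,.047])@np.array([[.974,.225],[-.225,.974]])
    k=(e[:,0]>-.02)&(e[:,0]<.095)&(abs(e[:,1])<.03)
    print(nm,len(q),np.median(q[:,2]),"half+",np.median(q[k,2]),q[k,2].mean())
for nm in("top","side"): pass
E
```

```text
time: 9.0
ee_pos: [0.6042, 0.2937, 0.1551]
eef_rot: [-0.7, 0.083, -0.086, 0.704]
ft_force: [-0.5, 0.2, 0.6]
width: 0.0569
t 9.1 p [0.605  0.2916 0.1573] F [ 0.3 -0.4  0.8] w 0.0564 jaw 76.1 ydir [ 0.008  0.004 -1.   ] q7 0.42
tool shift mm [-12.9  97.2  -5.2]
rotvec deg [-0.3 -0.9  0.4]
rotvec deg [ -0.6 179.1  -0.5]
top 838 0.11714981099194605 half+ 0.1166371706311202 0.11703930689967836
side 308 0.11666033834400752 half+ 0.11652189249563302 0.1156465386985864
```

View pics/side3.png

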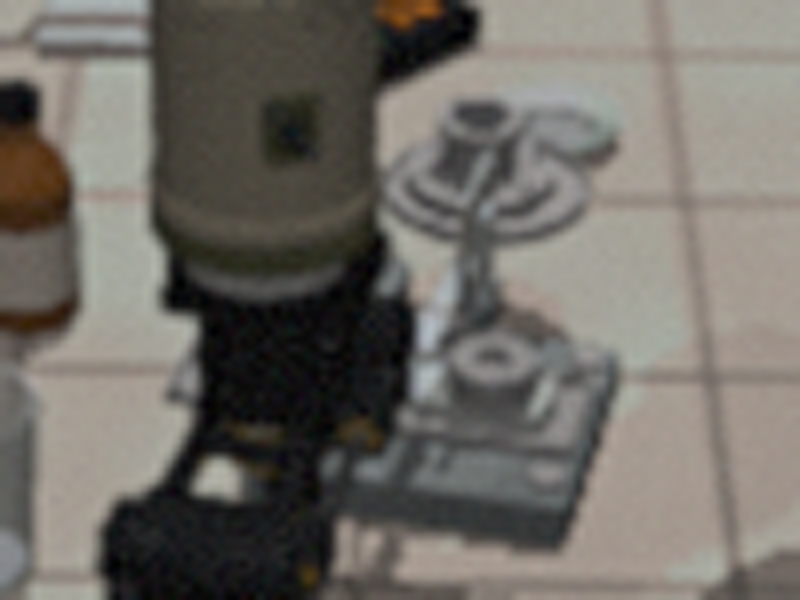

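Ring stands squarely on the -x pin (490,375). The tray is still high; beam may still be settling. Line up over the 100 g ring meanwhile.

```bash
python3 -m jog '[[-0.006,0.03,-0.003,-0.1,-0.4,0.2],[-0.006,0.03,-0.003,-0.1,-0.4,0.2],[-0.001,0.022,0,0,0,0],[0,0.008,0,0,0,0],[0,0.004,0,0,0,0],[0,0,0,0,0,0],[0,0,0,0,0,0],[0,0,0,0,0,0],[0,0,0,0,0,0]]'>/dev/null
cat >> h.py <<'E'
def tilt(imgs):
    for nm,cc,box in imgs:
        v,u=np.mgrid[box[0]:box[1],box[2]:box[3]]
        P=np.array([world(cc,a,b) for a,b in zip(u.ravel(),v.ravel())])
        e=(P[:,:2]-[.564,.047])@np.array([[.974,.225],[-.225,.974]]).T
        e=(P[:,:2]-[.564,.047])@np.array([[.974,.225],[-.225,.974]])
        k=(P[:,2]>.08)&(P[:,2]<.16)&(e[:,0]>-.02)&(e[:,0]<.095)&(abs(e[:,1])<.03)
        # part tray: around mast side
        f=(P[:,:2]-[.564,.047])@np.array([[.974,.225],[-.225,.974]])
        p=(P[:,2]>.05)&(P[:,2]<.115)&(abs(f[:,1]+.24)<.055)&(abs(f[:,0])<.055)
        print(nm,k.sum(),"tray med",np.median(P[k,2]).round(4),P[k,2].mean().round(4),"part",p.sum(),np.median(P[p,2]).round(4))
E
python3 - <<'E'
from h import *
c=r.camera("side");t=r.camera("top")
np.savez("/tmp/side4.npz",**c);np.savez("/tmp/top4.npz",**t)
togo([.592,.290,.02],77)
B=(160,255,225,330)
# initial top: /tmp/top.npz overwritten; use part tray vs tray
t3=dict(np.load("/tmp/top.npz"))
tilt([("top3",t3,B),("top4",t,B),("side4",c,(150,225,235,300))])
E
```

```text
t 9.95 p [0.5998 0.2785 0.075 ] F [ 0.  -0.6 -0.7] w 0.0562 jaw 76.0 ydir [ 0.016  0.004 -1.   ] q7 0.39
tool shift mm [-11.1  54.9   8.8]
rotvec deg [-0.5 -1.   0.8]
rotvec deg [ -1.3 179.   -0.7]
top3 487 tray med 0.1166 0.117 part 543 0.0938
top4 486 tray med 0.1163 0.1168 part 542 0.0937
side4 23 tray med 0.1184 0.1169 part 220 0.0936
```

Settled: the tray dropped only ~4 mm from its stop, leaving ~165 g, so all three weights are needed (350 g).

```bash
python3 -m jog '[[-0.006,0.01,0.005,-0.25,-0.5,0.4],[-0.005,0.01,0.004,-0.25,-0.5,0.4],[0,0.01,0,0,0,0],[0,0,0,0,0,0]]'>/dev/null; python3 -c "
from h import *
togo([.592,.290,.0185],77)"
```

```text
t 10.28 p [0.5905 0.2921 0.0427] F [ 0.4 -0.  -0.7] w 0.057 jaw 77.2 ydir [-0.    -0.001 -1.   ] q7 0.37
tool shift mm [ 2.  24.2 -1.6]
rotvec deg [0.1 0.2 0. ]
rotvec deg [ 0.000e+00 -1.798e+02 -1.000e-01]
```

```bash
python3 -m jog '[[0.001,0.01,-0.001,0,0,0],[0.001,0.009,0,0,0,0],[0,0.004,0,0,0,0],[0,0.001,0,0,0,0]]'; python3 -m jog '[[0,0,0,0,0,0],[0,0,0,0,0,0],[0,0,0,0,0,0],[0,0,0,0,0,0],[0,0,0,0,0,0],[0,0,0,0,0,0]]' -1 15; python3 -c "
from h import *
togo([.608,.0368,.15],77)"
```

```text
time: 10.62
ee_pos: [0.5912, 0.2908, 0.0144]
eef_rot: [0.703, -0.079, 0.078, -0.702]
ft_force: [-0.0, 0.3, -0.1]
width: 0.0566
time: 11.12
ee_pos: [0.5919, 0.2903, 0.0148]
eef_rot: [0.703, -0.08, 0.078, -0.702]
ft_force: [0.3, -0.1, -1.3]
width: 0.032
t 11.12 p [0.5919 0.2903 0.0148] F [ 0.3 -0.1 -1.3] w 0.032 jaw 77.2 ydir [-0.002 -0.002 -1.   ] q7 0.36
tool shift mm [  71.8 -134.8 -243.8]
rotvec deg [ 0.1  0.2 -0.1]
rotvec deg [-1.000e-01 -1.798e+02 -2.000e-01]
```

```bash
python3 -m jog '[[0,-0.012,0,0,0,0],[0,-0.035,0,0,0,0],[0,-0.035,0,0,0,0],[0,-0.035,0,0,0,0],[0,-0.035,0,0,0,0]]'>/dev/null; python3 -m jog '[[0.007,0,-0.02,0,0,0],[0.011,0,-0.037,0,0,0],[0.011,0,-0.037,0,0,0],[0.011,0,-0.037,0,0,0],[0.011,0,-0.037,0,0,0],[0.011,0,-0.037,0,0,0],[0.008,0,-0.025,0,0,0],[0,0,-0.008,0,0,0],[0,0,0,0,0,0]]'; python3 -c "
from h import *
togo([.608,.0368,.147],77)"
```

```text
time: 12.28
ee_pos: [0.6064, 0.0373, 0.1872]
eef_rot: [-0.703, 0.074, -0.077, 0.703]
ft_force: [-0.5, 0.3, -0.5]
width: 0.0316
t 12.28 p [0.6064 0.0373 0.1872] F [-0.5  0.3 -0.5] w 0.0316 jaw 77.8 ydir [ 0.004  0.    -1.   ] q7 0.84
tool shift mm [ 1.5 40.2 -0.2]
rotvec deg [-0.1  0.8  0.2]
rotvec deg [ 4.000e-01 -1.792e+02  1.000e-01]
```

```bash
python3 -m jog '[[0.001,0.018,0,0,0.4,0.1],[0.0005,0.015,0,0,0.3,0.1],[0,0.006,0,0,0,0],[0,0,0,0,0,0]]'; python3 -c "
from h import *
togo([.6086,.0373,.139],77)"
```

```text
time: 12.62
ee_pos: [0.6079, 0.0412, 0.1492]
eef_rot: [-0.702, 0.078, -0.08, 0.704]
ft_force: [-0.4, 0.1, -1.1]
width: 0.0317
t 12.62 p [0.6079 0.0412 0.1492] F [-0.4  0.1 -1.1] w 0.0317 jaw 77.2 ydir [ 0.004  0.002 -1.   ] q7 0.81
tool shift mm [ 1.5 10.2 -3.7]
rotvec deg [-0.2  0.2  0.2]
rotvec deg [   0.3 -179.8    0.3]
```

```bash
python3 -m jog '[[0.001,0,-0.003,-0.1,0.1,0.1],[0.0005,0.002,-0.001,0,0,0],[0,0.002,0,0,0,0],[0,0.001,0,0,0,0],[0,0,0,0,0,0]]'; python3 -c "
from h import *
togo([.6086,.0373,.139],77)"
```

```text
time: 13.03
ee_pos: [0.6084, 0.041, 0.1454]
eef_rot: [-0.702, 0.076, -0.078, 0.704]
ft_force: [0.2, 0.4, -0.6]
width: 0.0318
t 13.03 p [0.6084 0.041  0.1454] F [ 0.2  0.4 -0.6] w 0.0318 jaw 77.5 ydir [ 0.002  0.002 -1.   ] q7 0.81
tool shift mm [ 1.   6.4 -3.6]
rotvec deg [-0.1  0.5  0.1]
rotvec deg [   0.2 -179.5    0.2]
```

```bash
python3 -m jog '[[0.001,0,-0.005,0,0.3,0.1],[0,0,-0.002,0,0,0],[0,0,0,0,0,0]]'; python3 -c "
from h import *
togo([.6086,.0373,.139],77)"
```

```text
time: 13.28
ee_pos: [0.608, 0.0336, 0.1459]
eef_rot: [-0.702, 0.079, -0.079, 0.704]
ft_force: [0.9, -0.0, -0.4]
width: 0.0319
t 13.28 p [0.608  0.0336 0.1459] F [ 0.9 -0.  -0.4] w 0.0319 jaw 77.2 ydir [ 0.001  0.003 -1.   ] q7 0.82
tool shift mm [-0.2  6.9  3.8]
rotvec deg [-0.2  0.2  0. ]
rotvec deg [   0.  -179.8    0.2]
```

```bash
python3 -m jog '[[0,0,0.0025,-0.1,0.1,0],[0,0,0.0005,0,0,0],[0,0,0,0,0,0]]'; python3 -c "
from h import *
togo([.6086,.0373,.139],77)"
```

```text
time: 13.53
ee_pos: [0.6089, 0.036, 0.1461]
eef_rot: [-0.702, 0.08, -0.081, 0.703]
ft_force: [0.6, -0.1, -0.6]
width: 0.0314
t 13.53 p [0.6089 0.036  0.1461] F [ 0.6 -0.1 -0.6] w 0.0314 jaw 77.0 ydir [ 0.001  0.001 -1.   ] q7 0.81
tool shift mm [-0.6  7.1  1.2]
rotvec deg [-0. -0.  0.]
rotvec deg [-1.0e-01  1.8e+02 -1.0e-01]
```

Within the clearance; feel down.

```bash
python3 -m jog '[[0,0.002,0.001,0,0,0],[0,0.002,0,0,0,0],[0,0.002,0,0,0,0]]'; python3 -m jog '[[0,0.002,0,0,0,0],[0,0.001,0,0,0,0]]'; python3 -c "
from h import *
togo([.6086,.0373,.125],77)"
```

```text
time: 13.78
ee_pos: [0.6093, 0.0375, 0.1402]
eef_rot: [-0.702, 0.08, -0.081, 0.703]
ft_force: [-0.4, 0.3, -0.6]
width: 0.0318
time: 13.95
ee_pos: [0.6091, 0.0376, 0.1364]
eef_rot: [-0.702, 0.08, -0.08, 0.703]
ft_force: [0.2, 0.4, -0.8]
width: 0.0317
t 13.95 p [0.6091 0.0376 0.1364] F [ 0.2  0.4 -0.8] w 0.0317 jaw 77.0 ydir [ 0.001  0.001 -1.   ] q7 0.8
tool shift mm [-0.4 11.4 -0.5]
rotvec deg [-0.1  0.   0.1]
rotvec deg [ 1.0e-01 -1.8e+02  1.0e-01]
```

```bash
python3 -m jog '[[0,0.002,0,0,0,0],[0,0.002,0,0,0,0],[0,0.002,0,0,0,0]]'; python3 -m jog '[[0,0.002,0,0,0,0],[0,0.001,0,0,0,0]]';python3 -m jog '[[0,0.001,0,0,0,0],[0,0.001,0,0,0,0]]'
```

```text
time: 14.2
ee_pos: [0.6091, 0.0376, 0.1297]
eef_rot: [-0.702, 0.08, -0.08, 0.703]
ft_force: [-0.1, 0.3, -0.5]
width: 0.0316
time: 14.37
ee_pos: [0.609, 0.0375, 0.126]
eef_rot: [-0.702, 0.08, -0.08, 0.703]
ft_force: [0.5, -1.1, -1.0]
width: 0.0318
time: 14.53
ee_pos: [0.609, 0.0375, 0.1238]
eef_rot: [-0.702, 0.08, -0.08, 0.703]
ft_force: [0.1, -0.2, -1.4]
width: 0.0317
```

```bash
python3 -m jog '[[0,0.0015,0,0,0,0],[0,0.0015,0,0,0,0]]';python3 -m jog '[[0,0.0015,0,0,0,0],[0,0.0005,0,0,0,0],[0,0,0,0,0,0],[0,0,0,0,0,0]]'
python3 - <<'E'
from h import *
c=snap("side","side5.png",(220,150,320,225),8)
togo([.6086,.0373,.125],77)
E
```

```text
time: 14.7
ee_pos: [0.6091, 0.0377, 0.1209]
eef_rot: [-0.702, 0.08, -0.08, 0.703]
ft_force: [-0.4, 0.5, 0.2]
width: 0.0319
time: 15.03
ee_pos: [0.6091, 0.0379, 0.1185]
eef_rot: [-0.702, 0.08, -0.08, 0.703]
ft_force: [-0.2, 0.3, 0.2]
width: 0.0321
t 15.08 p [0.6091 0.0378 0.1185] F [ 0.2  0.6 -0.9] w 0.0317 jaw 77.0 ydir [ 0.001  0.001 -1.   ] q7 0.79
tool shift mm [-0.4 -6.5 -0.6]
rotvec deg [-0.1  0.   0.1]
rotvec deg [ 1.0e-01 -1.8e+02  1.0e-01]
```

View pics/side5.png

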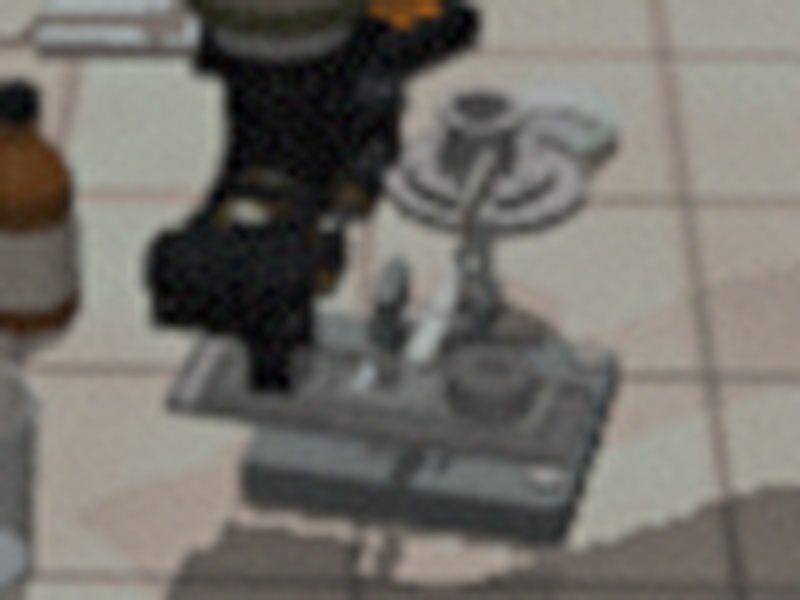

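Finger and ring are low on the block at (270,375), the tray having sunk with it; release.

```bash
python3 -m jog '[[0,0.0005,0,0,0,0],[0,0,0,0,0,0],[0,0,0,0,0,0],[0,0,0,0,0,0]]' 0.06; python3 -m jog '[[0,-0.01,0,0,0,0],[0,-0.02,0,0,0,0],[0,-0.03,0,0,0,0],[0,-0.025,0,0,0,0]]'; python3 -c "
from h import *
togo([.5095,.286,.13],77)"
```

```text
time: 15.42
ee_pos: [0.6094, 0.0377, 0.1183]
eef_rot: [-0.702, 0.079, -0.081, 0.703]
ft_force: [0.3, -0.1, 0.2]
width: 0.0448
time: 15.75
ee_pos: [0.6066, 0.0369, 0.2026]
eef_rot: [-0.703, 0.082, -0.077, 0.703]
ft_force: [0.4, 0.1, 1.1]
width: 0.0463
t 15.75 p [0.6066 0.0369 0.2026] F [0.4 0.1 1.1] w 0.0463 jaw 77.1 ydir [-0.007  0.001 -1.   ] q7 0.84
tool shift mm [-149.9   73.5  221.1]
rotvec deg [ 0.   0.1 -0.4]
rotvec deg [-6.000e-01 -1.799e+02 -1.000e-01]
```

```bash
python3 -m jog '[[-0.01,0,0.015,0,0,0],[-0.021,0,0.032,0,0,0],[-0.021,0.007,0.032,0,0,0],[-0.021,0.012,0.032,0,0,0],[-0.021,0.012,0.032,0,0,0],[-0.021,0.012,0.032,0,0,0],[-0.018,0.012,0.026,0,0,0],[-0.008,0.012,0.008,0,0,0],[0,0.008,0,0,0,0],[0,0,0,0,0,0]]'
python3 - <<'E'
from h import *
t=r.camera("top"); B=(160,255,225,330); tilt([("top",t,B)])
togo([.5095,.286,.06],77)
E
```

```text
time: 16.58
ee_pos: [0.5184, 0.283, 0.1413]
eef_rot: [-0.7, 0.078, -0.086, 0.705]
ft_force: [0.8, -0.5, -0.0]
width: 0.0462
top 481 tray med 0.1087 0.1113 part 549 0.101
t 16.63 p [0.5188 0.2829 0.1421] F [0.1 0.  0.6] w 0.0459 jaw 76.7 ydir [ 0.011  0.006 -1.   ] q7 0.36
tool shift mm [-10.6  82.    0.2]
rotvec deg [-0.5 -0.4  0.6]
rotvec deg [ -0.9 179.6  -0.8]
```

100 g moved the tray by 7.7 mm as it should. Now the 50 g.

```bash
python3 -m jog '[[-0.005,0.03,0,-0.2,-0.2,0.3],[-0.005,0.03,0,-0.2,-0.2,0.3],[0,0.02,0,0,0,0],[0,0.012,0,0,0,0],[0,0,0,0,0,0]]'>/dev/null; python3 -c "
from h import *
togo([.5095,.286,.018],77)"
```

```text
t 17.05 p [0.518  0.2791 0.0519] F [-0.5 -0.5 -1. ] w 0.0462 jaw 76.3 ydir [ 0.007  0.002 -1.   ] q7 0.3
tool shift mm [-10.1  33.9   4.6]
rotvec deg [-0.2 -0.7  0.4]
rotvec deg [ -0.5 179.3  -0.3]
```

```bash
python3 -m jog '[[-0.007,0.005,0.004,-0.1,-0.4,0.2],[-0.004,0.003,0.002,0,-0.2,0.2],[0,0.002,0,0,0,0],[0,0,0,0,0,0]]'>/dev/null; python3 -c "
from h import *
togo([.5095,.286,.018],77)"
```

```text
t 17.38 p [0.5113 0.287  0.0447] F [-0.3 -0.9  0. ] w 0.0462 jaw 76.7 ydir [ 0.002  0.003 -1.   ] q7 0.29
tool shift mm [-1.6 26.7 -1.5]
rotvec deg [-0.2 -0.3  0.1]
rotvec deg [-1.000e-01  1.797e+02 -3.000e-01]
```

```bash
python3 -m jog '[[-0.001,0.012,-0.001,-0.1,-0.2,0.1],[-0.001,0.01,0,0,0,0],[0,0.003,0,0,0,0],[0,0,0,0,0,0]]'; python3 -m jog '[[0,0,0,0,0,0],[0,0,0,0,0,0],[0,0,0,0,0,0],[0,0,0,0,0,0],[0,0,0,0,0,0],[0,0,0,0,0,0]]' -1 12; python3 -c "
from h import *
togo([.5600,.0487,.17],77)"
```

```text
time: 17.72
ee_pos: [0.5099, 0.2872, 0.0189]
eef_rot: [-0.701, 0.08, -0.081, 0.704]
ft_force: [0.4, -0.3, 0.3]
width: 0.0461
time: 18.22
ee_pos: [0.5099, 0.2872, 0.0189]
eef_rot: [-0.701, 0.08, -0.081, 0.704]
ft_force: [0.3, 0.1, -0.6]
width: 0.0252
t 18.22 p [0.5099 0.2872 0.0189] F [ 0.3  0.1 -0.6] w 0.0252 jaw 76.9 ydir [ 0.002  0.003 -1.   ] q7 0.27
tool shift mm [ 103.  -151.6 -220.6]
rotvec deg [-0.2 -0.1  0.1]
rotvec deg [ -0.2 179.9  -0.3]
```

```bash
python3 -m jog '[[0,-0.012,0,0,0,0],[0,-0.035,0,0,0,0],[0,-0.035,0,0,0,0],[0,-0.035,0,0,0,0],[0,-0.035,0,0,0,0]]'>/dev/null; python3 -m jog '[[0.01,0,-0.02,0,0,0],[0.016,0,-0.034,0,0,0],[0.016,0,-0.034,0,0,0],[0.016,0,-0.034,0,0,0],[0.016,0,-0.034,0,0,0],[0.016,0,-0.034,0,0,0],[0.01,0,-0.022,0,0,0],[0.003,0,-0.008,0,0,0],[0,0,0,0,0,0]]'; python3 -c "
from h import *
togo([.5602,.0487,.147],77)"
```

```text
time: 19.38
ee_pos: [0.5608, 0.044, 0.1905]
eef_rot: [-0.701, 0.073, -0.079, 0.705]
ft_force: [0.6, -0.0, -0.8]
width: 0.0248
t 19.38 p [0.5608 0.044  0.1905] F [ 0.6 -0.  -0.8] w 0.0248 jaw 77.6 ydir [ 0.009  0.004 -1.   ] q7 0.83
tool shift mm [-1.9 43.5  4.2]
rotvec deg [-0.3  0.6  0.4]
rotvec deg [   0.7 -179.4    0.5]
```

```bash
python3 -m jog '[[-0.001,0.02,0.002,-0.2,0.3,0.2],[-0.001,0.02,0.002,-0.1,0.3,0.2],[0,0.005,0,0,0,0],[0,0,0,0,0,0]]'>/dev/null; python3 -c "
from h import *
togo([.5602,.0487,.135],77)"
```

```text
t 19.72 p [0.5598 0.0535 0.1476] F [-0.7  0.  -0.2] w 0.0249 jaw 77.2 ydir [ 0.004  0.002 -1.   ] q7 0.78
tool shift mm [ 1.4 12.6 -4.6]
rotvec deg [-0.2  0.1  0.2]
rotvec deg [   0.3 -179.8    0.3]
```

```bash
python3 -m jog '[[0.001,0,-0.0035,-0.1,0.1,0.1],[0,0.001,-0.0015,0,0,0],[0,0,0,0,0,0]]'>/dev/null; python3 -c "
from h import *
togo([.5602,.0487,.135],77)"
```

```text
t 19.97 p [0.5595 0.0516 0.149 ] F [-0.4 -0.4 -0.9] w 0.0246 jaw 77.4 ydir [ 0.004  0.001 -1.   ] q7 0.79
tool shift mm [ 1.3 14.  -2.7]
rotvec deg [-0.1  0.4  0.2]
rotvec deg [   0.3 -179.6    0.2]
```

```bash
python3 -m jog '[[0.001,0.003,-0.003,-0.1,0.3,0.1],[0.0005,0.003,-0.001,0,0,0],[0,0.001,0,0,0,0],[0,0,0,0,0,0]]'>/dev/null; python3 -c "
from h import *
togo([.5602,.0487,.135],77)"
```

```text
t 20.3 p [0.561  0.0471 0.1432] F [-0.2 -0.3  0.4] w 0.0246 jaw 77.0 ydir [ 0.004 -0.    -1.   ] q7 0.79
tool shift mm [-1.2  8.2  1.4]
rotvec deg [-0.   0.   0.2]
rotvec deg [ 4.0e-01 -1.8e+02  1.0e-01]
```

```bash
python3 -m jog '[[-0.001,0.001,0.0015,0,0,0.2],[0,0.001,0,0,0,0],[0,0,0,0,0,0]]'>/dev/null; python3 -c "
from h import *
togo([.5602,.0487,.135],77)"
```

```text
t 20.55 p [0.5603 0.0488 0.141 ] F [0.1 0.2 0.1] w 0.0247 jaw 77.0 ydir [ 0.     0.001 -1.   ] q7 0.78
tool shift mm [-0.1  6.  -0.1]
rotvec deg [-0.1 -0.  -0. ]
rotvec deg [ 0.0e+00  1.8e+02 -1.0e-01]
```

```bash
python3 -m jog '[[0,0.002,0,0,0,0],[0,0.002,0,0,0,0],[0,0.002,0,0,0,0]]'; python3 -m jog '[[0,0.002,0,0,0,0],[0,0.001,0,0,0,0],[0,0.001,0,0,0,0]]'; python3 -c "
from h import *
togo([.5602,.0487,.121],77)"
```

```text
time: 20.8
ee_pos: [0.5605, 0.049, 0.1348]
eef_rot: [-0.702, 0.08, -0.08, 0.703]
ft_force: [-0.6, 0.6, 0.0]
width: 0.025
time: 21.05
ee_pos: [0.5603, 0.049, 0.1299]
eef_rot: [-0.702, 0.08, -0.08, 0.703]
ft_force: [-0.3, -0.3, -1.1]
width: 0.0249
t 21.05 p [0.5603 0.049  0.1299] F [-0.3 -0.3 -1.1] w 0.0249 jaw 77.0 ydir [ 0.     0.001 -1.   ] q7 0.77
tool shift mm [-0.   8.9 -0.4]
rotvec deg [-0.1  0.  -0. ]
rotvec deg [-0.0e+00 -1.8e+02  1.0e-01]
```

```bash
python3 -m jog '[[0,0.002,0,0,0,0],[0,0.002,0,0,0,0],[0,0.002,0,0,0,0]]'; python3 -m jog '[[0,0.0015,0,0,0,0],[0,0.001,0,0,0,0],[0,0.001,0,0,0,0],[0,0,0,0,0,0],[0,0,0,0,0,0]]'
python3 - <<'E'
from h import *
c=snap("side","side6.png",(220,150,320,225),8); t=r.camera("top"); B=(160,255,225,330); tilt([("top",t,B)])
togo([.5602,.0487,.121],77)
E
```

```text
time: 21.3
ee_pos: [0.5604, 0.049, 0.1235]
eef_rot: [-0.702, 0.08, -0.08, 0.703]
ft_force: [0.9, 0.2, -1.2]
width: 0.0248
time: 21.72
ee_pos: [0.5602, 0.049, 0.1191]
eef_rot: [-0.702, 0.08, -0.08, 0.703]
ft_force: [-0.6, -0.4, 0.2]
width: 0.0246
top 13 tray med 0.1059 0.1052 part 542 0.1028
t 21.82 p [0.5603 0.049  0.1192] F [ 0.3  0.4 -0.8] w 0.0251 jaw 77.0 ydir [-0.     0.001 -1.   ] q7 0.77
tool shift mm [ 0.  -1.8 -0.3]
rotvec deg [-0.1  0.  -0. ]
rotvec deg [-0.0e+00 -1.8e+02  1.0e-01]
```

View pics/side6.png

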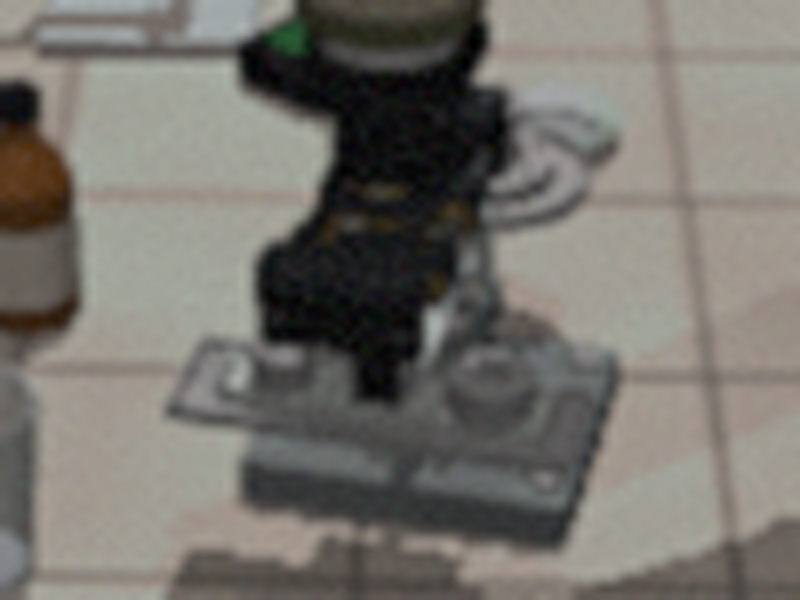

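All three rings are on the block: 100 g at (283,370), held 50 g at (378,380), 200 g at (490,385). The part tray rose only ~2 mm, so the ring met the floor where expected. Release.

```bash
python3 -m jog '[[0,0.0015,0,0,0,0],[0,0,0,0,0,0]]'; python3 -m jog '[[0,0,0,0,0,0],[0,0,0,0,0,0],[0,0,0,0,0,0],[0,0,0,0,0,0]]' -0.1; python3 -m jog '[[0,-0.008,0,0,0,0],[0,-0.015,0,0,0,0],[0,-0.03,0,0,0,0],[0,-0.035,0,0,0,0]]'; python3 -m jog '[[-0.01,-0.005,0.02,0,0,0],[-0.01,0,0.035,0,0,0],[-0.01,0,0.035,0,0,0],[-0.01,0,0.035,0,0,0],[-0.01,0,0.035,0,0,0],[-0.01,0,0.03,0,0,0],[0,0,0.015,0,0,0],[0,0,0,0,0,0],[0,0,0,0,0,0],[0,0,0,0,0,0],[0,0,0,0,0,0],[0,0,0,0,0,0]]'; python3 -m jog '[[0,0,0,0,0,0],[0,0,0,0,0,0],[0,0,0,0,0,0],[0,0,0,0,0,0],[0,0,0,0,0,0],[0,0,0,0,0,0],[0,0,0,0,0,0],[0,0,0,0,0,0],[0,0,0,0,0,0],[0,0,0,0,0,0],[0,0,0,0,0,0],[0,0,0,0,0,0]]' >/dev/null
python3 - <<'E'
from h import *
t=snap("top","topF.png",(225,170,325,245),4); c=snap("side","sideF.png",(220,150,320,225),4)
a=cv2.imread("pics/topF.png");b=cv2.imread("pics/sideF.png");cv2.imwrite("pics/fin.png",np.hstack([a,b]))
B=(160,255,225,330); tilt([("top",t,B)])
togo(None)
# ring tops in z
v,u=np.mgrid[160:255,225:330]
P=np.array([world(t,x,y) for x,y in zip(u.ravel(),v.ravel())])
for n,X,ri,ro in(("200",(.511,.060),.009,.02),("100",(.609,.0377),.008,.015),("50",(.5602,.0488),.007,.013)):
    d=np.hypot(*(P[:,:2]-X).T); q=P[(d<ro)&(d>ri)&(P[:,2]>.08)]; print(n,len(q),np.median(q[:,2]))
E
```

```text
time: 21.98
ee_pos: [0.5603, 0.049, 0.1178]
eef_rot: [-0.702, 0.08, -0.08, 0.703]
ft_force: [-0.4, 0.0, -0.8]
width: 0.0245
time: 22.32
ee_pos: [0.5605, 0.0491, 0.1179]
eef_rot: [-0.702, 0.08, -0.08, 0.703]
ft_force: [0.2, 0.3, 1.0]
width: 0.0376
time: 22.65
ee_pos: [0.5572, 0.0481, 0.2052]
eef_rot: [-0.703, 0.083, -0.076, 0.703]
ft_force: [1.7, 1.0, 1.2]
width: 0.0391
time: 23.65
ee_pos: [0.5492, 0.27, 0.2351]
eef_rot: [-0.699, 0.079, -0.085, 0.706]
ft_force: [-0.3, 0.1, -0.6]
width: 0.0387
top 476 tray med 0.1058 0.1084 part 531 0.1049
t 24.75 p [0.5506 0.2657 0.2349] F [-0.4 -0.2  0.2] w 0.039 jaw 76.3 ydir [ 0.01   0.006 -1.   ] q7 0.45
200 72 0.1293655863584421
100 44 0.12753561098668117
50 28 0.1277646604835222
```

View pics/fin.png

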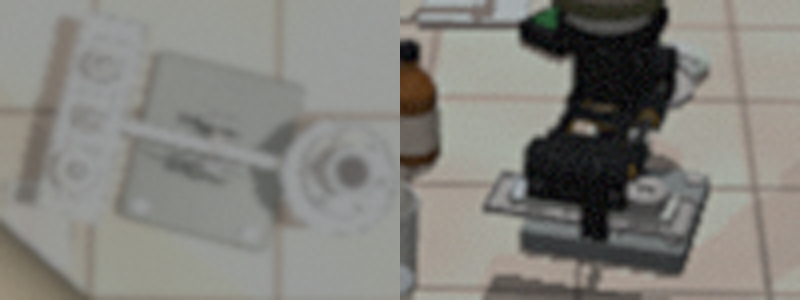

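The final picture shows all three rings on their pins, top view left at (100,65), (85,118), (70,170). Their tops are at about 0.128 m, which matches a level tray (0.109 + 0.020). The arm is clear.

```bash
python3 -c "
from bench import r
print(r.close_job())"
```

```text
the job is handed in; nothing more can be done
None
```

I loaded all three weights, 350 g in total, one to a pin: 200 g on the −x pin, 50 g in the middle and 100 g on the +x pin. I handed the job in at about 25 s with the arm clear. The wrist readings I saw changed by at most about 3 N while loading. I did not touch the flange or anything else on purpose, but I did not re-check the other objects afterwards.

**Level:** the part tray sits 3.9 mm higher after the last 50 g, and the weight tray moved about 7.7 mm for the 100 g. Both match the stated 3.84 mm per 50 g.

**Seating:** the ring tops read 0.129, 0.128 and 0.128 m by range, against 0.129 m expected with the beam level and the rings fully home. The tray may therefore rest up to about 1 mm low, which is within camera accuracy.

**Not checked:** the pointer cannot be read from these cameras, so level is inferred from tray heights only. In the last side picture the gripper hid part of the tray.

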